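Slacken the belt sander for a belt change

ROBOT

A 6-joint arm with a two-finger parallel gripper is mounted at the origin on the work surface. World frame = base frame: x ahead of the robot, y to its left, z up, the work surface at z = 0. Lengths are in mm, angles in rad, forces in N, time in s.
With the tool pointing down it reaches from about 275 to 750 mm from the base axis. Payload 10.2 kg.
Tool frame: the origin (TCP) lies between the finger pads; the fingertips stand 17 mm ahead of it and the grasp point (between the pads) lies 2 mm behind it; z points along the fingers, y is the line along which they close (so a half turn about z gives the same grasp; the last joint's range is limited). The gripper opens to 85 mm and grips with 20 to 120 N. Pads are 22 mm wide; open, the fingers measure 114 mm over their backs; the gripper's body (76 mm by 85 mm) begins 54 mm behind the grasp point. The pads swing forward as they close: fully open they stand 13 mm farther back than shut.
Start: joints at [-1.326, 0.313, 1.498, -0, 1.331, -0.223], TCP at [236.724, -468.608, 248.294] pointing down, gripper open.
Joint ranges: [-2.94, 2.94], [-0.97, 2.17], [0.19, 2.56], [-1.23, 4.37], [0.02, 3.11], [-2.88, 2.88]. Speed limits (rad/s): [2.39, 2.39, 3.01, 3.14, 3.14, 3.14].

INTERFACE

Orientations are given as a unit quaternion [w, x, y, z].
In Python, from rig import * gives the robot as it stands.
- The arm moves only by the tool step_arm, never from a script. Its argument "commands" is text: rows parted by semicolons, each of 7 numbers parted by spaces: the opening, from 0 (shut) to 1 (fully open), then the shift along the tool's x, y, z in cm, then the turn, a rotation vector about the tool's x, y, z in rad. In form: hand x y z rx ry rz; .... A call has 1 to 20 rows; each row is the pose to reach, as a shift and turn from the pose commanded when the call began, along the tool's axes at that moment; what a row does not reach only later rows make up. A row lasts 1/12 s, in which the tool goes at most 41.7 mm and 7.16 degrees, less where a joint would pass 70% of its speed; a pose out of reach is approached as far as the arm can. A call with a gripper value outside its range is refused whole. The fingers move at their own pace and stop on an object; "newtons" is the grip in N (left out, the last holds). Time passes only in rows, so rows that repeat a pose let the fingers close. It gives the time, the measured TCP pose, the force, the opening and the grip force at its end, in the units of the state.
- sense(): the state, without advancing time (a new reading comes with each control period).
- capture(name): name is "scene" or "top"; returns the picture (400x640x3 uint8, red, green, blue); there is no depth.
- camera_model(name): a dict with "mtx" (3x3 intrinsics, pixels), "eye" and "rotation" of the camera in the world. Camera axes: x right, y down, z forward; pixel columns grow to the right and rows downward; lengths in mm; the calibration is good to about 2 mm. A picture is of the moment at which its call begins. camera_model takes no time and is no camera call.
- finish_job(): hands the job in; it is judged then, once.
Trained networks look in the newest picture that a camera, given by its name, has taken for a name from the list of things; names that differ only in an ending like _2 or _b are one class to them, and where a whole thing is asked for, a point or a joint stands for the part that bears it (a point fixed in the world has none). Each returns a list of dicts, best first, with "score" (0 to 1); they miss things now and then, are a little off and sometimes report something else, mostly with a low value. They report only what shows in the picture. A call takes as long as a camera call. They do not tell look-alikes from the thing itself.
- search_frame(camera, label): "rect" ([centre column, centre row, width, height] in pixels, round what is visible of it).
- trace(camera, label): "mask" (400x640 bool, what is visible of it) and "rect" ([centre column, centre row, width, height] in pixels, round what is visible of it).
- spot_point(camera, label): "xy" ([column, row] in pixels: a listed point, or the origin of a listed thing).
The state is a dict: "time_s": time; "joints": joint angles; "dq": joint speeds; "tau": joint torques, N m; "eef_pos": TCP position; "ee_rot": TCP orientation; "force": force on the tool from outside, world axes, zero at the start; "wrist_torque": the same for the moment, N m; "grip_width": opening from 0.0 (shut) to 1.0 (fully open); "grip_force": force on a finger pad.
Only numpy, scipy, OpenCV 4.12 (cv2) and the standard library are available. Lean on these libraries where they do the work, as an engineer would, in place of code of your own. Each camera call takes 0.05 s, during which the arm holds its last target. There are 200 camera calls.

TASK

I am about to slip a new belt on the bench belt sander: lift the sheet-steel guard off its idler wheel and stand it gently upright on the bench, off the machine. Then take the black tension handle on top of the spine, draw it back against its spring until its pointer stands at the white scribed line, and keep holding it there for me; finish while still holding it, do not let it spring back. Leave the decoy, the tin and the rasp where they are.

Things in the scene. Friction and masses are not known exactly. Their poses are not given: they have to be found in the camera images.
- sander: Green bench belt sander, belt off, bolted down. Base 180 x 420 mm, its top 20 mm above the bench; origin on the bench: base spans x -80 to 100, y -210 to 210 mm. Its y axis runs level from the rubber drive wheel (y = -130 mm, 115 mm high) to the aluminium idler wheel (y = 150 mm); its -x side, the open working side, roughly faces the robot.
- platen (a point): Middle of the top of the steel platen between the wheels: 54 mm (x) by 125 mm (y), 114 mm high; axes as the sander's, at its x = -30, y = -18 mm. An upright steel work stop crosses its drive-wheel end (sander y = -74 mm, up to 154 mm high).
- motor (a point): Middle of the grey motor's top, behind the drive wheel: it spans sander x 70 to 236, y -182 to -78 mm and is up to 147 mm high.
- guard: Loose grey sheet-steel hood, 0.28 to 0.46 kg, 82 (x) by 90 (y) by 110 mm tall, walls 3 mm; origin mid-underside, z up. Starts on the sander's base over the idler wheel, axes as the sander's within a few degrees. Open below and at -y; slot for the axle in its +x wall, 6 mm of room inside: it comes off straight up. Lift over 100 mm before going sideways.
- guard_handle (a point): Middle of the guard's grip, a round steel bar of 12 mm diameter and 68 mm length along the guard's y axis, level, 136 mm above the guard's foot; 20 mm free beneath the bar.
- slide (a joint): How far the tension slide is drawn back, m. 0 = released, where its spring keeps it; grows as the handle is drawn along the sander's -y (from idler wheel to drive wheel; the idler comes along). Pointer at the line: 0.036; hard stop: 0.052. The spring pulls back with about 5 N at 0, 10 N at the line, 12 N at the stop.
- handle (a point): Foot of the tension handle, on the spine's top, 100 mm above the bench; axes as the sander's; released it stands at sander x = 45, y = 60 mm. It carries a thin steel pointer across the tube, level with this origin in y, and, 12 to 58 mm above it, an upright round black grip of 24 mm diameter.
- mark (a point): Where the handle's foot must come: mid-slot on top of the spine (green square tube 40 mm wide, top 100 mm high, sander x 25 to 65, y -160 to 90 mm), level with the white scribed line, 3 mm wide, across the tube's top and down both sides; sander x = 45, y = 24 mm.
- decoy: Bystander: bare wooden duck decoy, 230 mm long, 150 mm tall, 92 mm wide; origin under its middle.
- tin: Bystander: round tin, 72 mm diameter, 110 mm tall; origin under its middle.
- rasp: Bystander: flat wood rasp lying along its x axis, 250 mm long (x -115 to +135 mm), 22 mm wide, 22 mm tall at the handle.
There are look-alikes about, which are no part of the job. Of the things shaped like the guard, the grey one is meant.

How it is judged:
By the outcome, as a careful person would: the job done as asked, in the order asked, and still so for the second after the job is handed in, while the arm keeps its last pose, push and grip.
It also fails if it takes over 53 s, if anything falls off the work surface, if the arm or the gripper's body presses on something with over 40 N, if the wrist force passes 120 N, or if a joint passes its speed limit or range.

## Working session

There is one attempt and no reset: what is moved stays moved. The work goes in short steps, Python scripts to look and compute and a tool call to move; the robot and the scene stay as the last step left them, time stands still between calls to the robot, and variables do not carry over. Pictures are saved under pics/ and viewed, at most 10 in all, crops included, and the job is handed in when it is done.

Besides the shell and the picture viewer there is one more tool, called after ">>>" as a command line: name --argument value ..., lists and objects as JSON in quotes. step_arm: Moves the arm, as the interface text tells. Its arguments: {"type":"object","properties":{"commands":{"type":"string"},"newtons":{"type":"number"}},"required":["commands"]}

```bash
mkdir -p pics; python3 - <<'E'
from rig import *
import cv2,numpy as np
for c in ("scene","top"):
    im=capture(c); cv2.imwrite(f"pics/{c}0.png",im[:,:,::-1])
    m=camera_model(c); print(c,np.round(m["mtx"],1).tolist(),np.round(m["eye"],1),np.round(m["rotation"],4).tolist())
    for l in ("guard","guard_handle","handle","mark","platen","motor","sander","decoy","tin","rasp"):
        r=spot_point(c,l); print(l,[(np.round(d["xy"],1).tolist(),round(d["score"],2)) for d in r[:3]])
print(sense())
E
```

```text
scene [[460.4, 0.0, 328.1], [0.0, 460.4, 198.8], [0.0, 0.0, 1.0]] [ 933.3  562.1 1100.5] [-0.0966, 0.286, 0.9059, -0.297]
guard [([374.0, 215.7], 0.93), ([330.4, 254.7], 0.9), ([465.2, 244.2], 0.87)]
guard_handle [([328.5, 227.4], 0.72), ([376.7, 188.4], 0.67), ([239.1, 258.8], 0.6)]
handle [([289.0, 223.9], 0.92)]
mark [([279.1, 214.0], 0.56)]
platen [([300.4, 187.4], 0.89)]
motor [([219.9, 175.9], 0.78), ([253.5, 131.6], 0.39)]
sander [([293.1, 222.7], 0.8)]
decoy [([372.2, 370.8], 0.71)]
tin [([252.7, 130.8], 0.97)]
rasp [([330.2, 131.9], 0.73)]
top [[484.8, 0.0, 319.1], [0.0, 484.8, 197.6], [0.0, 0.0, 1.0]] [ 369.1  -60.  1657.6] [-0.0381, 0.7097, -0.7027, 0.0337]
guard [([286.0, 185.1], 0.83), ([302.5, 125.6], 0.83), ([284.6, 179.9], 0.74)]
guard_handle [([289.4, 238.6], 0.9), ([220.8, 282.1], 0.9), ([283.8, 179.0], 0.66)]
handle [([313.2, 164.5], 0.74)]
mark [([325.8, 165.8], 0.7), ([201.6, 161.9], 0.68)]
platen [([337.5, 187.9], 0.55)]
motor [([379.1, 135.5], 0.57)]
sander [([330.6, 183.2], 0.73)]
decoy [([199.0, 163.2], 0.97)]
tin [([445.6, 208.8], 0.76), ([281.4, 178.9], 0.66)]
rasp [([397.6, 264.7], 0.96)]
{'time_s': 1.1, 'joints': array([-1.32638809e+00,  3.12937646e-01,  1.49766113e+00,  3.48628188e-05,
        1.33103269e+00, -2.23376190e-01]), 'dq': array([ 0.00024621, -0.0018271 , -0.00162944,  0.00114607, -0.00082606,
       -0.00071178]), 'tau': array([ 1.46070734e-04, -4.12172806e+01, -2.59901065e+01, -1.78054815e-04,
        4.59377843e-04,  1.16549863e-06]), 'eef_pos': array([ 236.73930602, -468.61096315,  248.28954986]), 'ee_rot': array([-1.95866196e-05,  9.72772644e-01,  2.31761477e-01,  1.67276438e-05]), 'force': array([ 0.54444495, -0.43585065, -0.26592435]), 'wrist_torque': array([ 0.00303977, -0.05884246,  0.03297655]), 'grip_force': 0.0, 'grip_width': 1.001109306137087}
```

View pics/scene0.png

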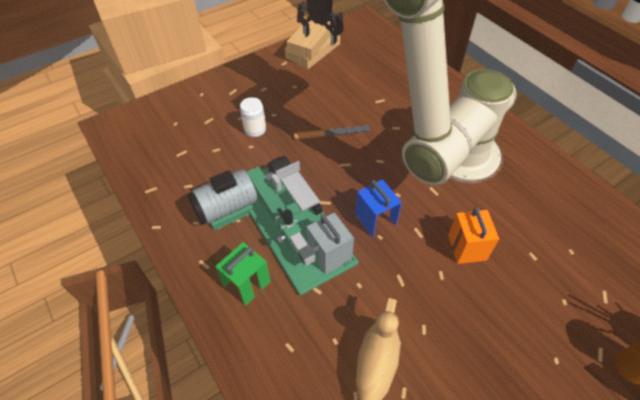

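View pics/top0.png

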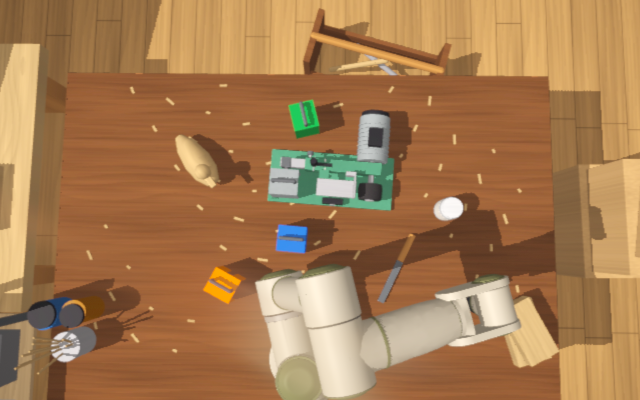

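The scene view shows the grey guard on the idler at (330,243), with its grip at (328,227) and the black tension handle at (289,217). In the top view the guard is at (284,180). The blue, orange and green hoods are look-alikes. Next I fit the sander pose.

```bash
cat > h.py <<'E'
from rig import *
import numpy as np, cv2
from scipy.spatial.transform import Rotation as R
from scipy.optimize import least_squares
def rot(q): return R.from_quat([q[1],q[2],q[3],q[0]])
CM={c:camera_model(c) for c in ("scene","top")}
def proj(c,P):
    m=CM[c]; p=rot(m["rotation"]).inv().apply(np.atleast_2d(P)-m["eye"])@np.array(m["mtx"]).T
    return p[:,:2]/p[:,2:]
def atz(c,xy,z):
    m=CM[c]; d=rot(m["rotation"]).apply(np.linalg.inv(m["mtx"])@[xy[0],xy[1],1]); e=np.array(m["eye"])
    return e+d*(z-e[2])/d[2]
def tri(a,b):
    f=lambda P: np.r_[proj("scene",P)[0]-a,proj("top",P)[0]-b]
    s=least_squares(f,[450,0,100]); return s.x, np.abs(s.fun).max()
def S(p,L): # sander-local to world, p=x,y,yaw
    c,s=np.cos(p[2]),np.sin(p[2]); L=np.atleast_2d(L).astype(float)
    return np.c_[p[0]+c*L[:,0]-s*L[:,1],p[1]+s*L[:,0]+c*L[:,1],L[:,2]]
E
python3 - <<'E'
from h import *
obs=[("scene",(289,223.9),(45,60,100)),("scene",(279.1,214),(45,24,100)),("scene",(300.4,187.4),(-30,-18,114)),("scene",(219.9,175.9),(153,-130,147)),("scene",(293.1,222.7),(0,0,0)),
("top",(313.2,164.5),(45,60,100)),("top",(325.8,165.8),(45,24,100)),("top",(337.5,187.9),(-30,-18,114)),("top",(379.1,135.5),(153,-130,147)),("top",(330.6,183.2),(0,0,0)),
("scene",(328.5,227.4),(-15,150,156)),("top",(283.8,179),(-15,150,156))]
obs=obs[:-2]
f=lambda p: np.concatenate([proj(c,S(p,l))[0]-xy for c,xy,l in obs])
s=least_squares(f,[450,0,0],loss="soft_l1"); print(s.x, np.round(f(s.x).reshape(-1,2),1).tolist())
p=s.x
g,e=tri((328.5,227.4),(283.8,179)); print("gh",g,e)
print("handle",tri((289,223.9),(313.2,164.5)),S(p,(45,60,100)),"mark",tri((279.1,214),(325.8,165.8)),S(p,(45,24,100)))
gl=R.from_euler('z',-p[2]).apply(g-[p[0],p[1],0]); print("gh local",gl)
# bystanders/look-alikes
for n,xy,z in (("green",(303,118),110),("blue",(291,238),110),("orange",(222,285),110),("tin",(448,208),110),("decoy",(197,162),75)): print(n,atz("top",xy,z))
im=capture("top"); a=im[130:230,250:410]; big=cv2.resize(a,None,fx=5,fy=5,interpolation=cv2.INTER_CUBIC)
for L in ((-80,-210,20),(100,-210,20),(-80,210,20),(100,210,20),(45,60,158),(45,24,100)):
    q=(proj("top",S(p,L))[0]-[250,130])*5; cv2.circle(big,tuple(int(v) for v in q),4,(255,0,0),-1)
q=(proj("top",g)[0]-[250,130])*5; cv2.circle(big,tuple(int(v) for v in q),4,(255,255,0),-1)
cv2.imwrite("pics/fit.png",big[:,:,::-1])
im=capture("scene"); a=im[140:300,180:400]; big=cv2.resize(a,None,fx=3.6,fy=3.6,interpolation=cv2.INTER_CUBIC)
for L in ((-80,-210,20),(100,-210,20),(-80,210,20),(100,210,20),(45,60,158),(45,24,100)):
    q=(proj("scene",S(p,L))[0]-[180,140])*3.6; cv2.circle(big,tuple(int(v) for v in q),3,(255,0,0),-1)
q=(proj("scene",g)[0]-[180,140])*3.6; cv2.circle(big,tuple(int(v) for v in q),3,(255,255,0),-1)
cv2.imwrite("pics/fits.png",big[:,:,::-1])
E
```

```text
[ 5.86152561e+02 -8.77498407e+01 -1.28891777e-01] [[-2.2, -0.3], [2.0, -0.5], [-0.8, 1.2], [-1.1, 0.8], [1.6, -1.5], [1.6, -0.8], [-0.1, -0.6], [-2.0, 1.2], [-0.5, 0.5], [0.0, 0.6]]
gh [577.57227049  63.64549227 152.25138158] 0.7665560038758485
handle (array([635.09931087, -28.78013693, 102.29354835]), np.float64(0.07814253769589641)) [[638.49139471 -34.03162746 100.        ]] mark (array([635.78066035, -72.30246103,  95.62575832]), np.float64(0.9680773611253812)) [[633.86412781 -69.7330056  100.        ]]
gh local [-27.96874426 149.03663166 152.25138158]
green [787.35160552   5.91382115 110.        ]
blue [396.62051262  38.83762357 110.        ]
orange [246.68589692 254.18705689 110.        ]
tin [ 497.2296031  -461.66467061  110.        ]
decoy [644.89205198 356.40622262  75.        ]
```

View pics/fit.png

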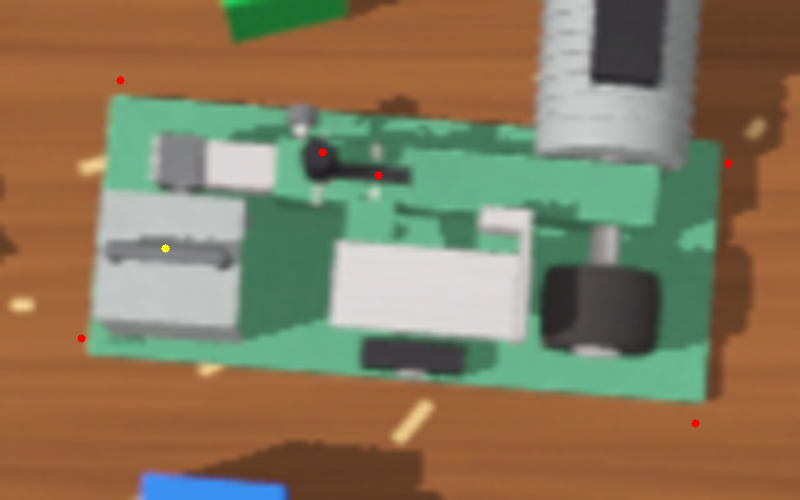

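View pics/fits.png

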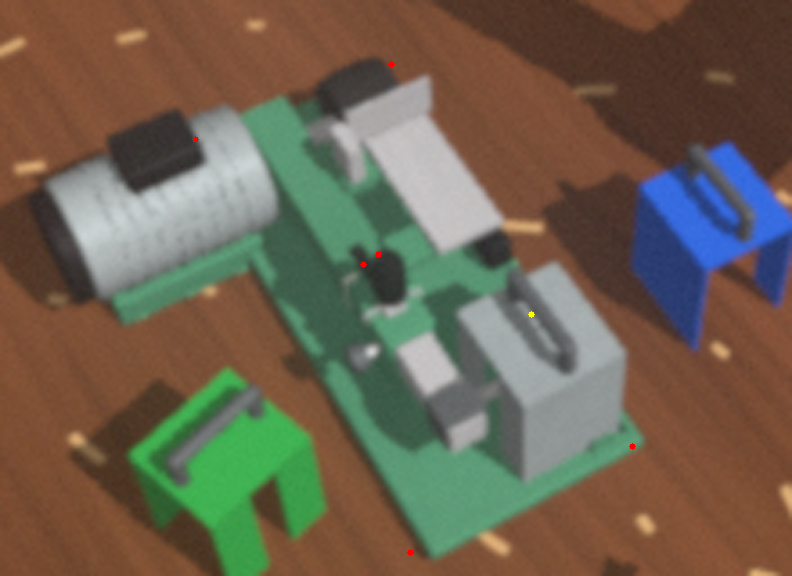

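The overlay shows the yaw is off, because the red corner marks miss the base corners. The base corners in the top image are at (272,149), (394,159), (391,210) and (268,201). I refit using these.

```bash
python3 - <<'E'
from h import *
obs=[("top",(272.4,149.2),(100,210,20)),("top",(394.4,158.6),(100,-210,20)),("top",(391.2,210.4),(-80,-210,20)),("top",(267.6,200.8),(-80,210,20)),
("scene",(359.2,262.8),(-80,210,20)),("scene",(300.3,294.7),(100,210,20)),
("scene",(287.8,211.7),(45,60,158)),("top",(314,160.5),(45,60,158)),("top",(325,164),(45,24,100))]
f=lambda p: np.concatenate([proj(c,S(p,l))[0]-xy for c,xy,l in obs])
s=least_squares(f,[590,-80,-.08],loss="soft_l1"); print(s.x, np.round(f(s.x).reshape(-1,2),1).tolist())
p=s.x
print("handle",S(p,(45,60,130)),"mark",S(p,(45,24,100)))
# guard bar ends: top crop (110,246),(228,256); scene crop (512,277),(568,360)
A=[(272,179.2),(295.6,181.2)];B=[(180+514/3.6,140+272/3.6),(180+568/3.6,140+352/3.6)]
for a,b in ((A[1],B[0]),(A[0],B[1])): print(tri(b,a), atz("top",a,162), atz("scene",b,162))
for xy in((283.8,179),): print(atz("top",xy,156))
g=S(p,(-30,150,156)); print("exp guard@-30,150",g)
w=atz("top",(283.8,179.5),158)
print("gh local",R.from_euler('z',-p[2]).apply(w-[p[0],p[1],0]),w)
q=sense(); r=rot(q["ee_rot"]); print(r.as_matrix().round(3))
E
```

```text
[ 5.88021803e+02 -8.68703347e+01 -6.69110138e-02] [[-0.8, -0.2], [-0.5, -0.4], [-0.6, 0.1], [-0.6, 0.3], [-0.7, -1.7], [-1.1, -1.0], [-1.2, -0.1], [-0.8, 0.5], [-0.4, 1.0]]
handle [[636.93277184 -30.01334648 130.        ]] mark [[634.52577234 -65.93278904 100.        ]]
(array([570.03836292,  27.05762531, 153.48910341]), np.float64(1.0218670950367255)) [572.02567556  24.01803664 162.        ] [571.42232343  33.57674524 162.        ]
(array([576.45942556, 100.77108648, 152.41227271]), np.float64(0.7997997919125055)) [577.62132057  97.63736275 162.        ] [578.64199045 106.7189585  162.        ]
[579.43287764  61.36575452 156.        ]
exp guard@-30,150 [[568.11809861  64.79984219 156.        ]]
gh local [-20.31950836 147.01720982 158.        ] [577.57749552  61.17647833 158.        ]
[[ 0.893  0.451 -0.   ]
 [ 0.451 -0.893  0.   ]
 [ 0.    -0.    -1.   ]]
```

```bash
cat >> h.py <<'E'
def go(xyz,yaw=None,frm=None,fR=None):
    "tool shift (cm) and turn from the present (or given) pose to xyz, tool down, tool x heading yaw"
    s=sense(); p0=np.array(s["eef_pos"]) if frm is None else np.array(frm); r0=rot(s["ee_rot"]) if fR is None else fR
    rt=r0 if yaw is None else R.from_matrix(np.array([[np.cos(yaw),np.sin(yaw),0],[np.sin(yaw),-np.cos(yaw),0],[0,0,-1]]))
    print("shift cm",np.round(r0.inv().apply(np.array(xyz)-p0)/10,2),"turn",np.round((r0.inv()*rt).as_rotvec(),3)); return xyz,rt
E
python3 - <<'E'
from h import *
go([575,62.5,250],np.pi/2-.08)
E
```

```text
shift cm [ 54.14 -32.15  -0.17] turn [-0.    -0.    -1.023]
```

>>> step_arm --commands "0.5 10 -6 -2 0 0 -0.2; 0.5 54.14 -32.15 -2 0 0 -1.023; 0.5 54.14 -32.15 -2 0 0 -1.023; 0.5 54.14 -32.15 -2 0 0 -1.023; 0.5 54.14 -32.15 -2 0 0 -1.023; 0.5 54.14 -32.15 -2 0 0 -1.023; 0.5 54.14 -32.15 -2 0 0 -1.023; 0.5 54.14 -32.15 -2 0 0 -1.023; 0.5 54.14 -32.15 -2 0 0 -1.023; 0.5 54.14 -32.15 -2 0 0 -1.023; 0.5 54.14 -32.15 -2 0 0 -1.023; 0.5 54.14 -32.15 -2 0 0 -1.023; 0.5 54.14 -32.15 -2 0 0 -1.023; 0.5 54.14 -32.15 -2 0 0 -1.023; 0.5 54.14 -32.15 -2 0 0 -1.023; 0.5 54.14 -32.15 -2 0 0 -1.023; 0.5 54.14 -32.15 -2 0 0 -1.023; 0.5 54.14 -32.15 -0.2 0 0 -1.023; 0.5 54.14 -32.15 -0.2 0 0 -1.023" --newtons 80

```text
time_s: 2.78
eef_pos: [573.7, 61.6, 247.8]
ee_rot: [-0.002, 0.735, 0.678, -0.002]
force: [-0.7, -1.0, -1.2]
grip_width: 0.499
grip_force: 0.0
```

>>> step_arm --commands "0.5 0 0 3 0 0 0; 0.5 0 0 6 0 0 0; 0.5 0 0 7.5 0 0 0; 0.5 0 0 8.5 0 0 0; 0.5 0 0 9.3 0 0 0; 0.5 0 0 9.3 0 0 0"

```text
time_s: 3.28
eef_pos: [574.7, 61.9, 156.8]
ee_rot: [-0.0, 0.735, 0.678, -0.0]
force: [-0.2, -1.1, -0.0]
grip_width: 0.5
grip_force: 0.0
```

```bash
python3 - <<'E'
from h import *
s=sense(); print(s["eef_pos"],s["force"])
im=capture("scene"); a=im[140:300,220:440]; cv2.imwrite("pics/g1.png",cv2.resize(a,None,fx=3.6,fy=3.6,interpolation=cv2.INTER_CUBIC)[:,:,::-1])
E
```

```text
[574.66339503  61.85599222 156.75004325] [-0.20746537 -1.06946627 -0.01088792]
```

View pics/g1.png

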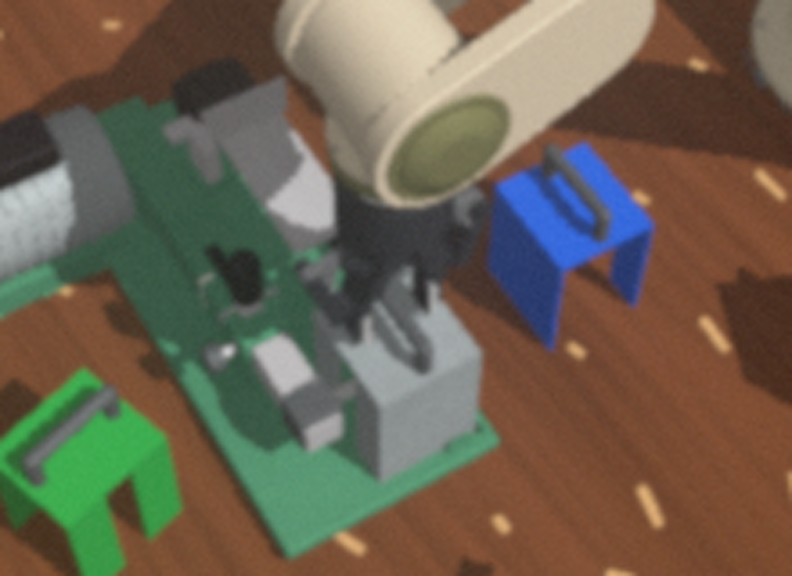

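The fingers straddle the grey guard's bar about mid-length, around crop (390,308). I close on it.

>>> step_arm --commands "0 0 0 0.2 0 0 0; 0 0 0 0.2 0 0 0; 0 0 0 0.2 0 0 0; 0 0 0 0.2 0 0 0; 0 0 0 0.2 0 0 0; 0 0 0 0.2 0 0 0"

```text
time_s: 3.83
eef_pos: [575.2, 62.4, 156.0]
ee_rot: [0.0, 0.735, 0.678, 0.0]
force: [-2.4, -0.1, 5.3]
grip_width: 0.109
grip_force: 78.2
```

>>> step_arm --commands "0 0 0 -0.5 0 0 0; 0 0 0 -1.5 0 0 0; 0 0 0 -3 0 0 0; 0 0 0 -5 0 0 0; 0 0 0 -7 0 0 0; 0 0 0 -9 0 0 0; 0 0 0 -11 0 0 0; 0 0 0 -13 0 0 0; 0 0 0 -13.5 0 0 0; 0 0 0 -13.5 0 0 0"

```text
time_s: 4.67
eef_pos: [575.3, 62.5, 291.6]
ee_rot: [0.001, 0.735, 0.678, 0.001]
force: [0.6, 0.2, -4.0]
grip_width: 0.108
grip_force: 78.2
```

```bash
python3 - <<'E'
from h import *
s=sense(); print(s["eef_pos"],s["force"],s["wrist_torque"],s["grip_width"])
go([470,210,290])
im=capture("scene"); a=im[100:300,180:480]; cv2.imwrite("pics/g2.png",cv2.resize(a,None,fx=2.6,fy=2.6,interpolation=cv2.INTER_CUBIC)[:,:,::-1])
E
```

```text
[575.28651693  62.50319149 291.63621609] [ 0.57280526  0.1822379  -4.00639801] [-0.05315609 -0.02310753 -0.0163337 ] 0.10841086579659621
shift cm [ 13.86 -11.67   0.13] turn [0. 0. 0.]
```

View pics/g2.png

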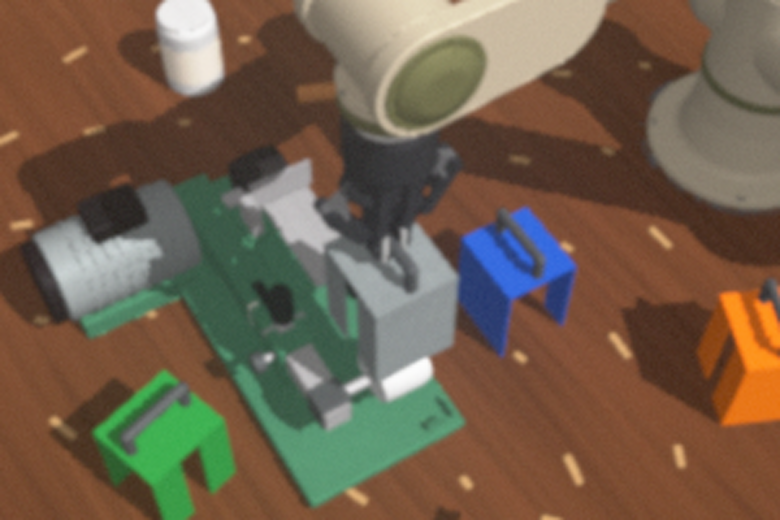

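The guard is off the idler and hangs upright (4 N). I carry it to the free bench at about (470,210).

>>> step_arm --commands "0 2 -1.7 0 0 0 0; 0 4.5 -3.8 0 0 0 0; 0 7 -5.9 0 0 0 0; 0 9.5 -8 0 0 0 0; 0 12 -10.1 0 0 0 0; 0 13.86 -11.67 1 0 0 0; 0 13.86 -11.67 4 0 0 0; 0 13.86 -11.67 7 0 0 0; 0 13.86 -11.67 10 0 0 0; 0 13.86 -11.67 12.5 0 0 0; 0 13.86 -11.67 14 0 0 0; 0 13.86 -11.67 14.7 0 0 0; 0 13.86 -11.67 15 0 0 0; 0 13.86 -11.67 15 0 0 0; 0 13.86 -11.67 15 0 0 0"

```text
time_s: 5.97
eef_pos: [470.0, 210.0, 140.9]
ee_rot: [0.0, 0.735, 0.678, 0.0]
force: [-0.4, 0.1, -3.2]
grip_width: 0.114
grip_force: 78.2
```

>>> step_arm --commands "0 0 0 0.1 0 0 0; 0 0 0 0.2 0 0 0; 0 0 0 0.3 0 0 0; 0 0 0 0.4 0 0 0; 0 0 0 0.4 0 0 0; 0 0 0 0.4 0 0 0"

```text
time_s: 6.47
eef_pos: [469.8, 210.0, 136.4]
ee_rot: [0.0, 0.735, 0.678, 0.0]
force: [-0.4, -0.8, -2.8]
grip_width: 0.108
grip_force: 78.6
```

>>> step_arm --commands "0 0 0 0.05 0 0 0; 0 0 0 0.1 0 0 0; 0 0 0 0.15 0 0 0; 0 0 0 0.15 0 0 0; 0 0 0 0.15 0 0 0"

```text
time_s: 6.88
eef_pos: [470.1, 209.8, 136.2]
ee_rot: [0.001, 0.735, 0.678, 0.0]
force: [-4.4, -2.4, 11.1]
grip_width: 0.11
grip_force: 79.9
```

It stands on the bench, and the force has turned upward. I release and rise.

>>> step_arm --commands "0.12 0 0 -0.1 0 0 0; 0.2 0 0 -0.1 0 0 0; 0.35 0 0 -0.1 0 0 0; 0.45 0 0 -0.1 0 0 0; 0.45 0 0 -0.1 0 0 0; 0.45 0 0 -0.1 0 0 0; 0.45 0 0 -1 0 0 0; 0.45 0 0 -3 0 0 0; 0.45 0 0 -6 0 0 0; 0.45 0 0 -9 0 0 0; 0.45 0 0 -13 0 0 0; 0.45 0 0 -13 0 0 0" --newtons 30

```text
time_s: 7.88
eef_pos: [471.7, 210.5, 272.6]
ee_rot: [0.003, 0.735, 0.678, 0.005]
force: [1.9, 0.2, 0.6]
grip_width: 0.45
grip_force: 0.0
```

```bash
python3 - <<'E'
from h import *
s=sense(); print(s["eef_pos"],s["force"],s["grip_width"])
im=capture("scene"); a=im[80:380,120:520]; cv2.imwrite("pics/g3.png",cv2.resize(a,None,fx=2,fy=2,interpolation=cv2.INTER_CUBIC)[:,:,::-1])
E
```

```text
[471.72244644 210.47248825 272.60738492] [1.93619859 0.16457737 0.57529929] 0.4501109066307599
```

View pics/g3.png

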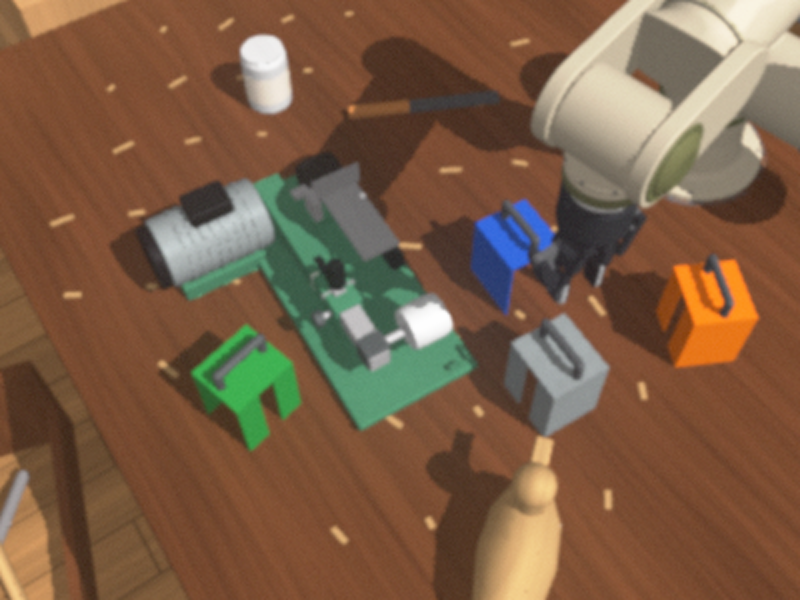

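The guard stands upright and clear at crop (555,375). Next is the tension handle, at crop (333,275).

```bash
python3 - <<'E'
from h import *
go([637,-30,240],-.067)
E
```

```text
shift cm [-22.63  18.45   3.  ] turn [ 0.004 -0.008  1.558]
```

>>> step_arm --commands "0.75 -3.5 2.9 -1 0 0 0.1; 0.75 -7 5.7 -1 0 0 0.22; 0.75 -10.5 8.6 0 0 0 0.34; 0.75 -14 11.4 0 0 0 0.46; 0.75 -17.5 14.2 0 0 0 0.58; 0.75 -20.5 16.7 0 0 0 0.7; 0.75 -22.63 18.45 1 0 0 0.82; 0.75 -22.63 18.45 3 0 0 0.94; 0.75 -22.63 18.45 3 0 0 1.06; 0.75 -22.63 18.45 3 0 0 1.18; 0.75 -22.63 18.45 3 0 0 1.3; 0.75 -22.63 18.45 3 0 0 1.42; 0.75 -22.63 18.45 3 0 0 1.558; 0.75 -22.63 18.45 3 0 0 1.558; 0.75 -22.63 18.45 3 0 0 1.558; 0.75 -22.63 18.45 3 0 0 1.558"

```text
time_s: 9.27
eef_pos: [635.5, -30.3, 234.5]
ee_rot: [-0.0, 0.999, -0.032, -0.0]
force: [0.3, 0.1, -0.1]
grip_width: 0.752
grip_force: 0.0
```

```bash
python3 - <<'E'
from h import *
s=sense(); print(s["eef_pos"],s["force"],s["ee_rot"])
go([637,-30,136],-.067)
im=capture("scene"); print([(d["xy"],d["score"]) for d in spot_point("scene","handle")[:2]],proj("scene",[637,-30,100]))
t=trace("scene","handle")[:1]
for d in t: print(d["rect"],d["score"])
a=im[160:280,220:380]; cv2.imwrite("pics/h1.png",cv2.resize(a,None,fx=4.8,fy=4.8,interpolation=cv2.INTER_CUBIC)[:,:,::-1])
E
```

```text
[635.46200878 -30.31909775 234.53318528] [ 0.29700156  0.06780019 -0.06851739] [-5.83078032e-05  9.99492480e-01 -3.18545776e-02 -2.53947546e-04]
shift cm [ 0.16 -0.04  9.85] turn [-0.     0.001  0.003]
[([290.8, 225.5], 0.59)] [[288.10517975 224.40641885]]
[315.0, 237.4, 66.8, 55.4] 0.68
```

View pics/h1.png

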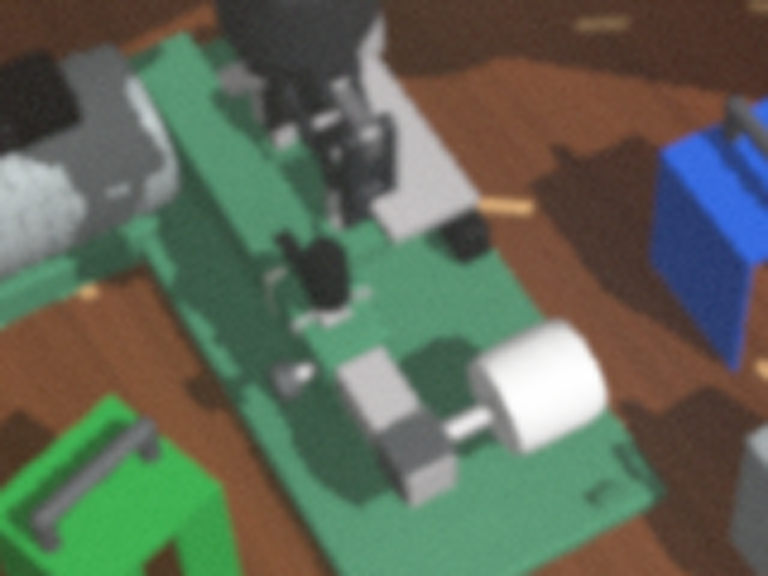

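The handle grip at crop (325,268) lies under the open fingers, in line with the fit. I descend with the fingers to its ±y sides.

>>> step_arm --commands "0.75 0.1 0 3 0 0 0; 0.75 0.16 0 5.5 0 0 0; 0.75 0.16 0 7.5 0 0 0; 0.75 0.16 0 9 0 0 0; 0.75 0.16 0 9.85 0 0 0; 0.75 0.16 0 9.85 0 0 0; 0.75 0.16 0 9.85 0 0 0"

```text
time_s: 10.0
eef_pos: [637.4, -30.5, 136.8]
ee_rot: [0.0, 0.999, -0.033, 0.0]
force: [-0.1, -0.1, 0.9]
grip_width: 0.753
grip_force: 0.0
```

>>> step_arm --commands "0.5 0 0 0 0 0 0; 0.4 0 0 0 0 0 0; 0.3 0 0 0 0 0 0; 0.2 0 0 0 0 0 0; 0.1 0 0 0 0 0 0; 0 0 0 0 0 0 0; 0 0 0 0 0 0 0; 0 0 0 0 0 0 0" --newtons 25

```text
time_s: 10.67
eef_pos: [637.5, -30.0, 137.3]
ee_rot: [-0.0, 0.999, -0.033, 0.001]
force: [-0.6, 4.5, 5.7]
grip_width: 0.275
grip_force: 24.7
```

>>> step_arm --commands "0 0 0 0 0 0 0; 0 0 -0.1 0 0 0 0; 0 0 -0.1 0 0 0 0; 0 0 -0.1 0 0 0 0" --newtons 60

```text
time_s: 11.0
eef_pos: [637.5, -29.5, 137.4]
ee_rot: [0.0, 0.999, -0.034, 0.001]
force: [-0.9, 2.2, 6.5]
grip_width: 0.268
grip_force: 58.6
```

>>> step_arm --commands "0 0 -0.1 0 0 0 0; 0 0 -0.1 0 0 0 0; 0 0 -0.1 0 0 0 0"

```text
time_s: 11.25
eef_pos: [637.5, -29.4, 137.4]
ee_rot: [0.001, 0.999, -0.034, 0.001]
force: [-1.9, -2.8, 6.9]
grip_width: 0.268
grip_force: 58.7
```

Slide zero is at TCP y ≈ -29.4, since the force flips there. I draw back 36 mm.

>>> step_arm --commands "0 0 0.3 0 0 0 0; 0 0 0.7 0 0 0 0; 0 0 1.1 0 0 0 0; 0 0 1.5 0 0 0 0; 0 0 1.9 0 0 0 0; 0 0 2.3 0 0 0 0; 0 0 2.7 0 0 0 0; 0 0 3.1 0 0 0 0; 0 0 3.4 0 0 0 0; 0 0 3.7 0 0 0 0; 0 0 3.8 0 0 0 0; 0 0 3.8 0 0 0 0; 0 0 3.8 0 0 0 0"

```text
time_s: 12.33
eef_pos: [635.1, -64.9, 137.3]
ee_rot: [-0.001, 0.999, -0.033, 0.001]
force: [0.3, 9.7, 6.7]
grip_width: 0.263
grip_force: 59.1
```

```bash
python3 - <<'E'
from h import *
s=sense(); print(s["eef_pos"],s["force"],s["grip_width"])
im=capture("scene"); print([(d["xy"],d["score"]) for l in("handle","mark") for d in spot_point("scene",l)[:1]])
a=im[160:280,220:380]; cv2.imwrite("pics/h2.png",cv2.resize(a,None,fx=4.8,fy=4.8,interpolation=cv2.INTER_CUBIC)[:,:,::-1])
E
```

```text
[635.05654407 -64.91693141 137.34786157] [0.30182593 9.6872241  6.68478723] 0.2632207893175488
[([279.2, 215.0], 0.84), ([283.9, 213.7], 0.56)]
```

View pics/h2.png

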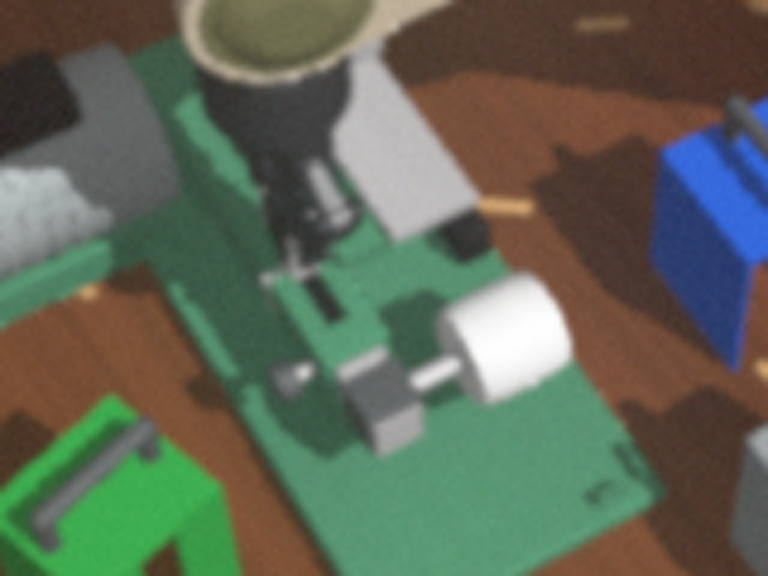

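The pointer lies on the white scribed line at crop (265–315, 272). Travel is 35.6 mm and the force 9.7 N. I nudge it slightly and check that it holds.

>>> step_arm --commands "0 0 0.04 0 0 0 0; 0 0 0.04 0 0 0 0; 0 0 0.04 0 0 0 0; 0 0 0.04 0 0 0 0; 0 0 0.04 0 0 0 0; 0 0 0.04 0 0 0 0; 0 0 0.04 0 0 0 0; 0 0 0.04 0 0 0 0; 0 0 0.04 0 0 0 0; 0 0 0.04 0 0 0 0; 0 0 0.04 0 0 0 0; 0 0 0.04 0 0 0 0"

```text
time_s: 13.48
eef_pos: [635.0, -65.1, 137.3]
ee_rot: [-0.001, 0.999, -0.033, 0.001]
force: [-0.8, 10.2, 6.9]
grip_width: 0.262
grip_force: 59.1
```

```bash
python3 -c "
from rig import *
print(finish_job())"
```

```text
the job is handed in; nothing more can be done
None
```

The grey guard stands upright on the bench, off the sander, and the arm is still holding the tension handle with its pointer at the white line (about 36 mm drawn, 10 N). The job is handed in.

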